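Flip the upside-down trivet onto the filling platform

ROBOT

A 7-joint arm with a two-finger parallel gripper is mounted at the origin on the work surface. World frame = base frame: x ahead of the robot, y to its left, z up, the work surface at z = 0. Lengths are in m, angles in rad, forces in N, time in s.
With the tool pointing down it reaches from about 0.4 to 0.85 m from the base axis. Payload 6.9 kg.
Tool frame: the origin (TCP) lies on the centre line of the jaws, within the pads' length; the fingertips stand 25 mm ahead of it and the grasp point (between the pads) lies 6 mm ahead of it (env.tips_ahead is the distance from the TCP to the fingertips, in m); z points along the fingers, y is the direction in which the jaws open and shut (so a half turn about z gives the same grasp; the last joint's range is limited). The gripper opens to 85 mm and grips with 20 to 120 N. Pads are 22 mm wide; open, the fingers measure 114 mm over their backs; the gripper's body (76 mm by 85 mm) begins 54 mm behind the grasp point. The pads swing forward as they close: fully open they stand 13 mm farther back than shut.
Start: joints at [1.341, 0.507, -0.238, 1.5, 0.126, 1.149, -0.155], TCP at [0.205, -0.59, 0.256] pointing down, gripper open.
Joint ranges: [-3.08, 3.08], [-0.24, 2.05], [-1.43, 1.35], [0, 2.5], [-1.52, 4.66], [0.17, 1.96], [-2.89, 2.89]. Speed limits (rad/s): [2.39, 2.39, 3.14, 3.14, 3.14, 3.14, 3.14].

INTERFACE

Orientations are given as a unit quaternion [x, y, z, w].
In Python, from plant import env gives the robot as it stands.
- The arm moves only by the tool apply_moves, never from a script. Its argument "plan" is a list of rows, each an object with "gripper": the finger opening in cm, from 0 to 8.54; "offset": the shift along the tool's x, y, z in cm, a list of three; "dr": the turn, a rotation vector about the tool's x, y, z in degrees, a list of three. In form: [{"gripper": gripper, "offset": [dx, dy, dz], "dr": [ax, ay, az]}, ...]. A call has 1 to 12 rows; each row is the pose to reach, as a shift and turn from the pose commanded when the call began, along the tool's axes at that moment; what a row does not reach only later rows make up. A row lasts 1/12 s, in which the tool goes at most 41.7 mm and 7.16 degrees, less where a joint would pass 70% of its speed; a pose out of reach is approached as far as the arm can. A call with a gripper value outside its range is refused whole. The fingers move at their own pace and stop on an object; the grip force is fixed at half the most. Time passes only in rows, so rows that repeat a pose let the fingers close. It gives the time, the measured TCP pose, the force and the opening at its end, in the units of the state.
- env.get_state(): the state, without advancing time (a new reading comes with each control period).
- env.snapshot(name): name is "scene" or "top" or "wrist"; returns (picture, depth): 420x560x3 uint8, blue, green, red; 420x560 float32, m along the optical axis (not along the pixel's ray), 0 where there is no reading.
- env.calibration(name): a dict with "intrinsics" (3x3 intrinsics, pixels), "rvec" (rotation vector, rad) and "tvec" (3), from world to camera coordinates, as OpenCV has them. Camera axes: x right, y down, z forward; pixel columns grow to the right and rows downward; lengths in m; the calibration is good to about 2 mm. A picture is of the moment at which its call begins: read the wrist's pose just before it. calibration takes no time and is no camera call; for the wrist camera it gives the pose at the moment of the call.
- env.sign_off(): hands the job in, once; it reports no verdict.
Trained networks look in the newest picture that a camera, given by its name, has taken for a name from the list of things; names that differ only in an ending like _2 or _b are one class to them, and where a whole thing is asked for, a point or a joint stands for the part that bears it (a point fixed in the world has none). Each returns a list of dicts, best first, with "confidence" (0 to 1); they miss things now and then, are a little off and sometimes report something else, mostly with a low value. They report only what shows in the picture. A call takes as long as a camera call.
- env.look_for(name, camera): "point" ([x, y, z] in m, in the coordinates of the camera as it stood for that picture, good to about 4 mm: the middle of the surface that is visible of it).
- env.tip_of(name, camera): "point" ([x, y, z] in m, in the coordinates of the camera as it stood for that picture, good to about 4 mm: a listed point, or the origin of a listed thing).
The state is a dict: "t": time; "joints": joint angles; "dq": joint speeds; "joint_torque": joint torques, N m; "tcp_pos": TCP position; "tool_rot": TCP orientation; "wrist_force": force on the tool from outside, world axes, zero at the start; "ft_torque": the same for the moment, N m; "opening": finger opening in m.
Only numpy, scipy, OpenCV 4.12 (cv2) and the standard library are available. Lean on these libraries where they do the work, as an engineer would, in place of code of your own. Each camera call takes 0.05 s, during which the arm holds its last target.

TASK

The wooden trivet lies upside down on the bench, feet in the air. Without gripping or lifting it, push it with the fingertips against the edge of the low steel platform until it tips up on edge and flips over onto the platform, so that it ends standing flat on its four feet on the platform, ready for the hot pot. Leave the bottles, the measuring mug and the enamel pot where they are.

Things in the scene. Friction and masses are not known exactly. Their poses are not given: they have to be found in the camera images.
- trivet: loose square wooden trivet, 90 to 180 g, 14 mm thick: a 100 x 100 mm rim board 7 mm thick with four black rubber feet (16 mm diameter, 10 mm high, centres 28 mm off the middle along both axes) and, on the other side, a smooth 84 x 84 x 7 mm step. Origin: middle of the smooth face. z points from smooth face to feet: up at the start, down when done. x, y along its sides
- trivet_xp (a point): middle of the rim's +x side face (50 mm from the middle; at the start the rim's sides span 7 to 14 mm above the bench, with an 8 mm overhang beneath)
- trivet_xm (a point): middle of the rim's -x side face
- trivet_yp (a point): middle of the rim's +y side face, the side towards the platform at the start
- trivet_ym (a point): middle of the rim's -y side face, away from the platform at the start: fingertips pressed on it, their ends reaching under the rim's lower corner, drag that side up by ordinary dry friction; as the trivet tips, its lower edge backs off the platform by up to about 14 mm
- platform: fixed flat steel platform on the bench, 240 mm along its x, 200 mm along its y, 12 mm high with square edges. Origin: centre of its underside, at bench height (z = 0). The trivet starts on the bench on its -y side, 20 to 60 mm from the platform's long -y edge. The trivet's yaw starts within 0.25 rad of the platform's.
- platform_edge (a point): middle of the top of the platform's long -y edge, which faces the trivet, 12 mm above the bench; the way to push is the platform's +y
- bottle_a: bystander: full amber bottle with steel cap, 66 mm diameter, 210 mm tall, origin under its centre
- bottle_b: bystander: a second such bottle
- measure: bystander: white plastic measuring mug, 90 mm diameter, 110 mm tall, origin under its centre
- pot: bystander: white enamel pot, 200 mm diameter, 120 mm tall, origin under its centre

How it is judged:
On the way:
1. the trivet is tipped up steeply with its lower side still down at the platform's edge (angle between trivet's own z axis and vertical between 1 and 2 rad and ((height (world z) of trivet_xp below 0.03 m and y of trivet_xp in the frame of platform between -0.13 and -0.06 m) or (height (world z) of trivet_xm below 0.03 m and y of trivet_xm in the frame of platform between -0.13 and -0.06 m) or (height (world z) of trivet_yp below 0.03 m and y of trivet_yp in the frame of platform between -0.13 and -0.06 m) or (height (world z) of trivet_ym below 0.03 m and y of trivet_ym in the frame of platform between -0.13 and -0.06 m))).
At the end, for the whole second after the job is handed in: the trivet stands still, feet down and smooth face up, level within 4 degrees, all four feet on the platform (smooth face 33 to 39 mm above the bench, its centre over the platform) (angle between trivet's own z axis and vertical above 3.07 rad and height (world z) of trivet between 0.033 and 0.039 m and x of trivet in the frame of platform between -0.1 and 0.1 m and y of trivet in the frame of platform between -0.08 and 0.08 m and linear speed of trivet below 0.01 m/s); the robot touches nothing.
It fails at once if the trivet is lifted or carried: no side of it is down any more (all four side middles over 50 mm above the bench) (height (world z) of each of trivet_xp, trivet_xm, trivet_yp, trivet_ym above 0.05 m).
It fails at once if a bystander is moved more than 30 mm (distance of any of bottle_a, bottle_b, measure, pot from where it was at the start of the episode above 0.03 m).
It fails at once if a bystander is tipped over (angle between any of bottle_a, bottle_b, measure, pot's own z axis and vertical above 0.4 rad).
It also fails if it takes over 42 s, if anything falls off the work surface, if the arm or the gripper's body presses on something with over 40 N, if the wrist force passes 120 N, or if a joint passes its speed limit or range.

## Working session

There is one attempt and no reset: what is moved stays moved. The work goes in short steps, Python scripts to look and compute and a tool call to move; the robot and the scene stay as the last step left them, time stands still between calls to the robot, and variables do not carry over. Pictures are saved under pics/ and viewed, and the job is handed in when it is done.

Besides the shell and the picture viewer there is one more tool, called as name([rows], argument=value, ...), one row to a line, values as JSON. apply_moves: Moves the arm, as the interface text tells. Its arguments: {"type":"object","properties":{"plan":{"type":"array"}},"required":["plan"]}

```bash
ls; mkdir -p pics
cat > h.py <<'E'
import numpy as np, cv2
from plant import env
from scipy.spatial.transform import Rotation as R
def snap(cam,fn=None):
    c=env.calibration(cam); p,d=env.snapshot(cam)
    if fn: cv2.imwrite('pics/'+fn,p)
    return c,p,d
def w(c,pt):
    Rm=cv2.Rodrigues(np.array(c['rvec'],float))[0]
    return Rm.T@(np.array(pt,float).ravel()-np.array(c['tvec'],float).ravel())
def unproj(c,d,u,v):
    K=np.array(c['intrinsics']);z=d[int(v),int(u)]
    return w(c,[(u-K[0,2])/K[0,0]*z,(v-K[1,2])/K[1,1]*z,z])
def cloud(c,d):
    K=np.array(c['intrinsics']);v,u=np.indices(d.shape)
    P=np.stack([(u-K[0,2])/K[0,0]*d,(v-K[1,2])/K[1,1]*d,d],-1)
    Rm=cv2.Rodrigues(np.array(c['rvec'],float))[0]
    return (P-np.array(c['tvec'],float).ravel())@Rm
def st():
    s=env.get_state(); print({k:np.round(s[k],4).tolist() for k in ['t','tcp_pos','tool_rot','joints','wrist_force','opening']}); return s
E
python3 - <<'E'
from h import *
np.set_printoptions(precision=4,suppress=True)
s=st()
print(R.from_quat(s['tool_rot']).as_matrix())
for cam in ['scene','top']:
    c,p,d=snap(cam,cam+'0.png')
    for n in ['trivet','trivet_yp','trivet_ym','trivet_xp','trivet_xm','platform','platform_edge','bottle_a','measure','pot']:
        r=env.tip_of(n,cam)
        print(cam,n,[(round(a['confidence'],2),w(c,a['point'])) for a in r[:3]])
E
```

```text
pics
{'t': 0.0, 'tcp_pos': [0.2051, -0.5899, 0.2554], 'tool_rot': [0.986, 0.1666, -0.0002, -0.0009], 'joints': [1.3415, 0.5084, -0.2375, 1.5011, 0.1257, 1.1489, -0.1548], 'wrist_force': [0.3366, -0.7463, 0.0724], 'opening': 0.0851}
[[ 0.9445  0.3285 -0.0006]
 [ 0.3285 -0.9445  0.0017]
 [-0.     -0.0018 -1.    ]]
scene trivet [(0.73, array([ 0.5128, -0.0817,  0.0023]))]
scene trivet_yp [(0.75, array([ 0.5325, -0.0311,  0.0124]))]
scene trivet_ym [(0.69, array([ 0.5004, -0.1308,  0.0104])), (0.37, array([ 0.5403, -0.0025,  0.0143]))]
scene trivet_xp [(0.63, array([ 0.562 , -0.1031,  0.0088])), (0.25, array([ 0.7863, -0.1691, -0.0007]))]
scene trivet_xm [(0.57, array([ 0.469, -0.071,  0.008])), (0.41, array([ 0.5316, -0.0324,  0.0116]))]
scene platform [(0.95, array([0.5655, 0.0935, 0.0016])), (0.34, array([ 0.5418, -0.0014,  0.0145]))]
scene platform_edge [(0.71, array([ 0.5415, -0.0047,  0.0117])), (0.68, array([ 0.4678, -0.0698,  0.0089]))]
scene bottle_a [(0.73, array([ 0.7835,  0.1134, -0.0036])), (0.65, array([ 0.4982, -0.1268,  0.0114])), (0.59, array([ 0.7846, -0.1686, -0.002 ]))]
scene measure [(0.84, array([0.382 , 0.4173, 0.004 ])), (0.4, array([ 0.7848,  0.114 , -0.0004]))]
scene pot [(0.72, array([0.6075, 0.4454, 0.0037]))]
top trivet [(0.95, array([ 0.5137, -0.0858,  0.0017]))]
top trivet_yp [(0.75, array([ 0.5321, -0.0355,  0.01  ]))]
top trivet_ym [(0.71, array([ 0.4989, -0.1324,  0.0112]))]
top trivet_xp [(0.91, array([ 0.561 , -0.1023,  0.0143]))]
top trivet_xm [(0.68, array([ 0.4636, -0.0678,  0.011 ])), (0.21, array([ 0.7814,  0.1159, -0.0004]))]
top platform []
top platform_edge [(0.78, array([0.5381, 0.0028, 0.0103])), (0.49, array([ 0.566 ,  0.096 , -0.0025]))]
top bottle_a [(0.87, array([ 0.7834,  0.1118, -0.0005])), (0.68, array([ 0.7847, -0.1672,  0.0021]))]
top measure [(0.97, array([0.3809, 0.4135, 0.0022]))]
top pot [(0.96, array([ 0.6048,  0.4467, -0.0013]))]
```

View pics/top0.png

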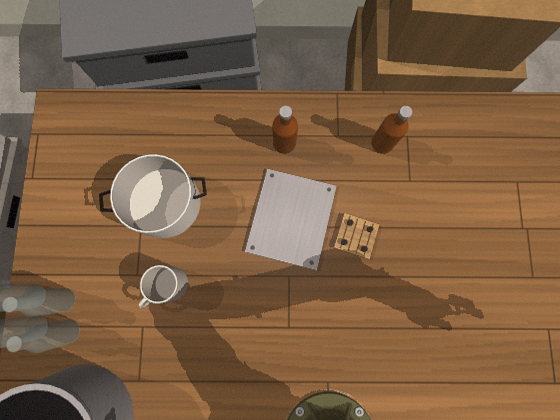

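View pics/scene0.png

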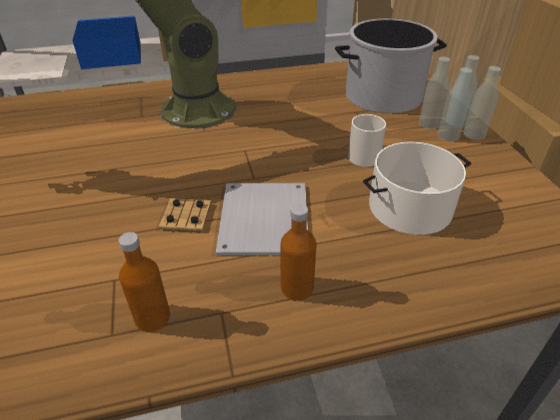

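Run:
```python
from h import *
np.set_printoptions(precision=4,suppress=True)
c,p,d=snap('top')
P=cloud(c,d).reshape(-1,3); P=P[d.ravel()>0]
m=(P[:,2]>0.009)&(P[:,2]<0.03)&(P[:,0]>.35)&(P[:,0]<.75)&(P[:,1]>-.2)&(P[:,1]<.25)
print(c['tvec'], w(c,[0,0,0]))
mask=np.zeros(d.shape,np.uint8); mask.ravel()[np.where(d.ravel()>0)[0][m]]=255
n,l,stt,cen=cv2.connectedComponentsWithStats(mask)
C=cloud(c,d)
for i in range(1,n):
    if stt[i,4]>200:
        Q=C[l==i]; r=cv2.minAreaRect((Q[:,:2]*1000).astype(np.float32)); print(stt[i],r,np.percentile(Q[:,2],[5,50,95]))
        print(cv2.boxPoints(r))
```

```text
[0.1198 0.5827 0.949 ] [0.3916 0.1275 1.0416]
[ 245  169   92  101 5956] ((563.4492797851562, 94.4771728515625), (199.83238220214844, 240.74252319335938), 76.05658721923828) [0.0097 0.0122 0.0152]
[[422.5487  26.5102]
 [656.1975 -31.5   ]
 [704.3499 162.4442]
 [470.701  220.4543]]
[ 334  213   45   46 1352] ((515.6422729492188, -82.54669189453125), (99.67280578613281, 100.51583099365234), 71.96468353271484) [0.0114 0.0146 0.0235]
[[ 452.4242 -114.3744]
 [ 548.0013 -145.4944]
 [ 578.8604  -50.719 ]
 [ 483.2833  -19.5989]]
```

The trivet is at top pixel (357,236), feet up, and the platform is at (291,218), tilted about -14°. The two bottles are far off at (285,130) and (390,130), so the way in from the -y side is clear. Cloud and network measurements agree: the trivet centre is at (0.515,-0.083), about 35 mm from the edge. I'll go behind it with the jaws parallel to the edge.

apply_moves([
  {"gripper": 5,"offset": [41,-30,10],"dr": [0,0,-57]},
  {"gripper": 5,"offset": [41,-30,10],"dr": [0,0,-57]},
  {"gripper": 5,"offset": [41,-30,10],"dr": [0,0,-57]},
  {"gripper": 5,"offset": [41,-30,10],"dr": [0,0,-57]},
  {"gripper": 5,"offset": [41,-30,10],"dr": [0,0,-57]},
  {"gripper": 5,"offset": [41,-30,10],"dr": [0,0,-57]},
  {"gripper": 5,"offset": [41,-30,10],"dr": [0,0,-57]},
  {"gripper": 5,"offset": [41,-30,10],"dr": [0,0,-57]},
  {"gripper": 5,"offset": [41,-30,10],"dr": [0,0,-57]},
  {"gripper": 5,"offset": [41,-30,10],"dr": [0,0,-57]},
  {"gripper": 5,"offset": [41,-30,10],"dr": [0,0,-57]},
  {"gripper": 5,"offset": [41,-30,10],"dr": [0,0,-57]},
])

```text
t: 2.15
tcp_pos: [0.485, -0.1851, 0.1596]
tool_rot: [0.787, 0.617, 0.0, 0.0]
wrist_force: [0.6, -0.3, 0.3]
opening: 0.0505
```

Run:
```python
from h import *
s=st(); print(env.tips_ahead, R.from_quat(s['tool_rot']).as_matrix().round(4))
c,p,d=snap('wrist','w1.png')
```

```text
{'t': 2.15, 'tcp_pos': [0.485, -0.1851, 0.1596], 'tool_rot': [0.7872, 0.6167, 0.0001, 0.0003], 'joints': [0.6745, 0.4834, -0.5237, 1.91, 0.3207, 0.8304, -0.2602], 'wrist_force': [0.612, -0.3227, 0.2746], 'opening': 0.0505}
0.025 [[ 2.395e-01  9.709e-01  5.000e-04]
 [ 9.709e-01 -2.395e-01 -4.000e-04]
 [-2.000e-04  6.000e-04 -1.000e+00]]
```

View pics/w1.png

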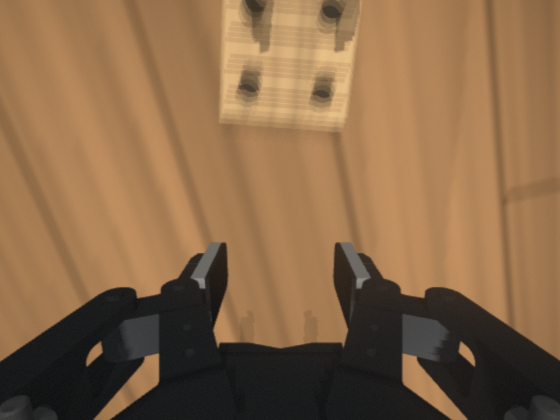

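Run:
```python
from h import *
c=env.calibration('wrist'); env_d=None
p,d=env.snapshot('wrist')
C=cloud(c,d); s=env.get_state(); Rm=R.from_quat(s['tool_rot']).as_matrix()
L=(C-s['tcp_pos'])@Rm
m=(d>0)&(L[...,2]<0.06)
print(m.sum())
if m.sum():
    Q=L[m]*1000
    for lo,hi in [(-80,0),(0,80)]:
        q=Q[(Q[:,1]>lo)&(Q[:,1]<hi)]
        if len(q): print(len(q),np.percentile(q,[0,2,50,98,100],axis=0).round(1))
```

```text
58644
29301 [[ -9.3 -63.4 -77.7]
 [ -5.1 -58.8 -76.1]
 [ 15.4 -34.1 -53.4]
 [ 24.   -1.7   5.3]
 [ 25.3  -0.   22.5]]
29343 [[ -8.8   0.1 -77.8]
 [ -5.1   1.8 -76.1]
 [ 15.4  33.8 -53.5]
 [ 24.   59.3   5.2]
 [ 25.2  64.1  22. ]]
```

Run:
```python
from h import *
c=env.calibration('wrist')
p,d=env.snapshot('wrist')
C=cloud(c,d); s=env.get_state(); Rm=R.from_quat(s['tool_rot']).as_matrix()
L=((C-s['tcp_pos'])@Rm*1000)
Q=L[(d>0)&(L[...,2]<60)]
for z in range(-80,26,6):
    q=Q[(Q[:,2]>=z)&(Q[:,2]<z+6)&(Q[:,1]>0)]
    if len(q)>5: print(z,len(q),q.min(0).round(1),q.max(0).round(1))
```

```text
-80 1602 [ 22.5   7.  -78.2] [ 25.7  20.5 -74. ]
-74 3078 [ 13.    0.1 -74. ] [ 25.3  53.3 -68. ]
-68 3813 [  7.5   0.1 -68. ] [ 24.6  58.3 -62. ]
-62 4507 [ -0.7   0.2 -62. ] [ 22.8  63.6 -56. ]
-56 4357 [ -6.8   0.2 -56. ] [ 23.2  63.8 -50. ]
-50 2611 [ -8.    0.2 -50. ] [ 22.8  62.6 -44. ]
-44 1634 [ -8.2  19.3 -44. ] [ 22.4  60.7 -38. ]
-38 3379 [ -7.9  23.  -38. ] [ 19.   59.6 -32. ]
-32 1588 [ -7.9  23.9 -32. ] [ 19.   57.7 -26. ]
-26 596 [ 10.9  26.  -26. ] [ 18.7  55.3 -20. ]
-20 434 [ -5.   24.8 -20. ] [ 17.3  43.6 -14. ]
-14 346 [ -6.4  24.9 -14. ] [16.4 36.8 -8. ]
-8 386 [-6.9 25.  -8. ] [16.4 39.  -2. ]
-2 317 [-6.2 25.  -2. ] [16.3 38.9  4. ]
4 297 [-6.2 25.   4. ] [16.3 39.1 10. ]
10 233 [-6.3 25.  10. ] [16.3 38.4 16. ]
16 99 [-5.8 25.2 16. ] [16.  31.8 21.9]
```

apply_moves([
  {"gripper": 5,"offset": [0,0,4],"dr": [0,0,0]},
  {"gripper": 5,"offset": [0,0,8],"dr": [0,0,0]},
  {"gripper": 5,"offset": [0,0,11],"dr": [0,0,0]},
  {"gripper": 5,"offset": [0,0,12.5],"dr": [0,0,0]},
  {"gripper": 5,"offset": [0,0,12.9],"dr": [0,0,0]},
  {"gripper": 5,"offset": [0,0,13.1],"dr": [0,0,0]},
  {"gripper": 5,"offset": [0,0,13.1],"dr": [0,0,0]},
  {"gripper": 5,"offset": [0,0,13.1],"dr": [0,0,0]},
])

```text
t: 2.97
tcp_pos: [0.4848, -0.1873, 0.0299]
tool_rot: [0.787, 0.617, 0.0, 0.001]
wrist_force: [0.1, 0.2, -0.9]
opening: 0.0501
```

Run:
```python
from h import *
s=st()
```

```text
{'t': 2.9667, 'tcp_pos': [0.4848, -0.1873, 0.0299], 'tool_rot': [0.7873, 0.6166, 0.0005, 0.0009], 'joints': [0.5762, 0.6682, -0.3889, 2.0292, 0.4832, 0.5309, -0.4014], 'wrist_force': [0.0613, 0.231, -0.934], 'opening': 0.0501}
```

apply_moves([
  {"gripper": 5,"offset": [0,0,0.2],"dr": [0,0,0]},
  {"gripper": 5,"offset": [0,0,0.4],"dr": [0,0,0]},
  {"gripper": 5,"offset": [0,0,0.5],"dr": [0,0,0]},
  {"gripper": 5,"offset": [0,0,0.5],"dr": [0,0,0]},
])

```text
t: 3.3
tcp_pos: [0.4841, -0.1867, 0.0239]
tool_rot: [0.787, 0.617, 0.0, 0.0]
wrist_force: [-0.4, 0.1, -0.1]
opening: 0.0502
```

Run:
```python
from h import *
s=st(); snap('scene','s2.png'); c=env.calibration('wrist')
p,d=env.snapshot('wrist'); C=cloud(c,d); Rm=R.from_quat(s['tool_rot']).as_matrix()
L=((C-s['tcp_pos'])@Rm*1000); q=L[(d>0)&(L[...,2]>10)&(abs(L[...,1])<39)&(abs(L[...,0])<25)&(abs(L[...,1])>23)]
print(np.histogram(q[:,2],bins=range(10,34,2)))
```

```text
{'t': 3.3, 'tcp_pos': [0.4841, -0.1867, 0.0239], 'tool_rot': [0.7871, 0.6169, 0.0, 0.0001], 'joints': [0.57, 0.6776, -0.381, 2.0335, 0.4901, 0.5183, -0.4076], 'wrist_force': [-0.3637, 0.0743, -0.1017], 'opening': 0.0502}
(array([ 170,  167,  131,   92,   73,   48, 2480,  801,    0,    0,    0]), array([10, 12, 14, 16, 18, 20, 22, 24, 26, 28, 30, 32]))
```

View pics/s2.png

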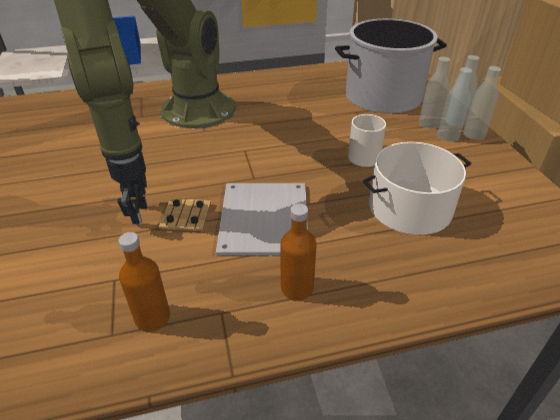

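apply_moves([
  {"gripper": 5,"offset": [1,0,0],"dr": [0,0,0]},
  {"gripper": 5,"offset": [2,0,0],"dr": [0,0,0]},
  {"gripper": 5,"offset": [3,0,0],"dr": [0,0,0]},
  {"gripper": 5,"offset": [3.8,0,0],"dr": [0,0,0]},
  {"gripper": 5,"offset": [4.5,0,0],"dr": [0,0,0]},
  {"gripper": 5,"offset": [5.2,0,0],"dr": [0,0,0]},
  {"gripper": 5,"offset": [5.8,0,0],"dr": [0,0,0]},
  {"gripper": 5,"offset": [6.3,0,0],"dr": [0,0,0]},
  {"gripper": 5,"offset": [6.8,0,0],"dr": [0,0,0]},
  {"gripper": 5,"offset": [7.1,0,0],"dr": [0,0,0]},
  {"gripper": 5,"offset": [7.1,0,0],"dr": [0,0,0]},
])

```text
t: 4.32
tcp_pos: [0.5012, -0.1168, 0.0237]
tool_rot: [0.787, 0.617, 0.0, -0.0]
wrist_force: [0.0, -0.2, -0.4]
opening: 0.0498
```

```bash
cat >> h.py <<'E'
np.set_printoptions(precision=4,suppress=True)
PO=np.array([.5634,.0945]); PX=np.array([.9705,-.2409]); PY=np.array([.2409,.9705])
def pf(q): q=np.array(q); return np.array([(q[:2]-PO)@PX,(q[:2]-PO)@PY,q[2]])*1000
def look(fn=None,crop=True):
    s=st(); print('tcp pf',pf(s['tcp_pos']).round(1))
    for cam in ['top','scene']:
        c,p,d=snap(cam)
        if fn:
            u=p[170:280,230:400] if cam=='top' else p[150:270,100:320]
            cv2.imwrite('pics/%s_%s.png'%(fn,cam),cv2.resize(u,None,fx=3.5,fy=3.5,interpolation=cv2.INTER_CUBIC))
        for n in ['trivet','trivet_yp','trivet_ym']:
            r=env.tip_of(n,cam)
            print(cam,n,[(round(a['confidence'],2),pf(w(c,a['point'])).round(1).tolist()) for a in r[:1]])
E
python3 -c "
from h import *
look('p3')"
```

```text
{'t': 4.3167, 'tcp_pos': [0.5012, -0.1168, 0.0237], 'tool_rot': [0.7868, 0.6172, 0.0002, -0.0001], 'joints': [0.4202, 0.6719, -0.3632, 2.0445, 0.4732, 0.5054, -0.5304], 'wrist_force': [0.0327, -0.1872, -0.3558], 'opening': 0.0498}
tcp pf [  -9.4 -220.1   23.7]
top trivet [(0.91, [-8.3, -158.8, -0.5])]
top trivet_yp [(0.78, [-8.5, -106.6, 12.1])]
top trivet_ym [(0.64, [-9.5, -212.5, 8.2])]
scene trivet [(0.76, [-12.2, -159.8, 0.7])]
scene trivet_yp [(0.56, [-4.5, -104.5, 10.8])]
scene trivet_ym [(0.82, [-6.3, -208.2, 12.4])]
```

View pics/p3_top.png

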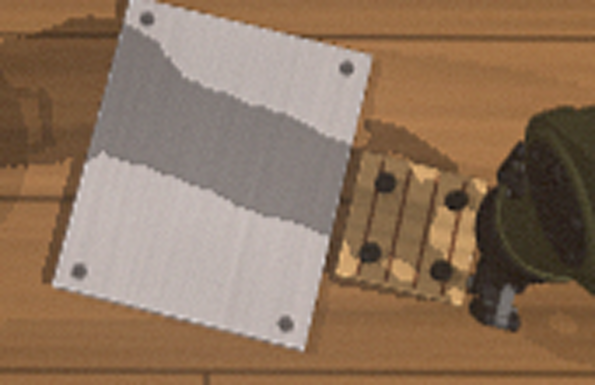

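View pics/p3_scene.png

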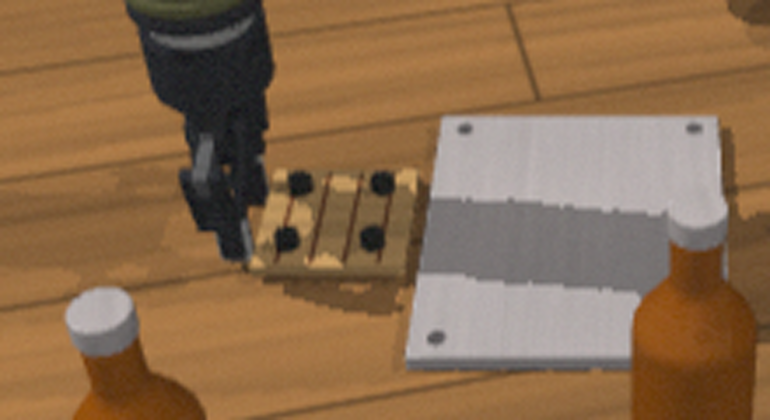

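The trivet is square to the edge now, gap about 8 mm. I'll close it and press.

apply_moves([
  {"gripper": 5,"offset": [0.4,0,0],"dr": [0,0,0]},
  {"gripper": 5,"offset": [0.7,0,0],"dr": [0,0,0]},
  {"gripper": 5,"offset": [0.9,0,0],"dr": [0,0,0]},
  {"gripper": 5,"offset": [1.0,0,0],"dr": [0,0,0]},
  {"gripper": 5,"offset": [1.1,0,0],"dr": [0,0,0]},
  {"gripper": 5,"offset": [1.1,0,0],"dr": [0,0,0]},
])

```text
t: 5.22
tcp_pos: [0.5034, -0.1075, 0.0237]
tool_rot: [0.787, 0.617, -0.0, 0.0]
wrist_force: [-0.4, -3.0, 1.1]
opening: 0.0498
```

```bash
python3 -c "
from h import *
s=st(); print(pf(s['tcp_pos']))"
```

```text
{'t': 5.2167, 'tcp_pos': [0.5034, -0.1075, 0.0237], 'tool_rot': [0.7872, 0.6167, -0.0005, 0.0001], 'joints': [0.3981, 0.6717, -0.3594, 2.0439, 0.4708, 0.5057, -0.5485], 'wrist_force': [-0.3944, -2.9871, 1.0597], 'opening': 0.0498}
[  -9.5757 -210.4666   23.7229]
```

Contact is made at 3 N, at the predicted spot (TCP -210.5). I'll add preload and lift 20 mm.

apply_moves([
  {"gripper": 5,"offset": [0.2,0,0],"dr": [0,0,0]},
  {"gripper": 5,"offset": [0.4,0,0],"dr": [0,0,0]},
  {"gripper": 5,"offset": [0.4,0,0],"dr": [0,0,0]},
  {"gripper": 5,"offset": [0.4,0,-0.3],"dr": [0,0,0]},
  {"gripper": 5,"offset": [0.4,0,-0.6],"dr": [0,0,0]},
  {"gripper": 5,"offset": [0.4,0,-0.9],"dr": [0,0,0]},
  {"gripper": 5,"offset": [0.45,0,-1.2],"dr": [0,0,0]},
  {"gripper": 5,"offset": [0.45,0,-1.5],"dr": [0,0,0]},
  {"gripper": 5,"offset": [0.5,0,-1.8],"dr": [0,0,0]},
  {"gripper": 5,"offset": [0.5,0,-2.0],"dr": [0,0,0]},
])

```text
t: 6.05
tcp_pos: [0.5036, -0.1057, 0.0438]
tool_rot: [0.788, 0.616, -0.002, 0.001]
wrist_force: [-2.0, -10.7, 0.9]
opening: 0.0502
```

```bash
python3 -c "
from h import *
look('p4')"
```

```text
{'t': 6.05, 'tcp_pos': [0.5036, -0.1057, 0.0438], 'tool_rot': [0.788, 0.6156, -0.0022, 0.0008], 'joints': [0.4091, 0.6395, -0.383, 2.0305, 0.4463, 0.5543, -0.535], 'wrist_force': [-2.0377, -10.7223, 0.9283], 'opening': 0.0502}
tcp pf [  -9.8 -208.7   43.8]
top trivet [(0.85, [-6.9, -149.6, 11.0])]
top trivet_yp [(0.95, [-9.8, -99.6, 11.7])]
top trivet_ym [(0.73, [-8.8, -201.3, 27.4])]
scene trivet [(0.97, [-8.2, -152.5, 12.8])]
scene trivet_yp [(0.8, [-5.8, -95.5, 11.7])]
scene trivet_ym [(0.93, [-8.6, -195.1, 31.4])]
```

View pics/p4_scene.png

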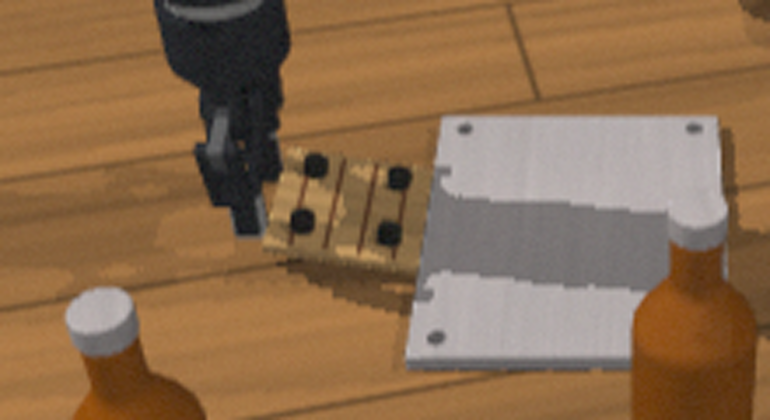

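Tipping works: the -y side is raised to about 29 mm, tilt about 12°. I'll follow the arc to about 45°, leaning the tips under the trivet.

apply_moves([
  {"gripper": 5,"offset": [0.0,0,-0.4],"dr": [0,2,0]},
  {"gripper": 5,"offset": [0.0,0,-0.8],"dr": [0,4,0]},
  {"gripper": 5,"offset": [0.05,0,-1.2],"dr": [0,6,0]},
  {"gripper": 5,"offset": [0.1,0,-1.6],"dr": [0,9,0]},
  {"gripper": 5,"offset": [0.2,0,-1.95],"dr": [0,12,0]},
  {"gripper": 5,"offset": [0.35,0,-2.3],"dr": [0,15,0]},
  {"gripper": 5,"offset": [0.55,0,-2.65],"dr": [0,17,0]},
  {"gripper": 5,"offset": [0.75,0,-2.95],"dr": [0,19,0]},
  {"gripper": 5,"offset": [0.95,0,-3.2],"dr": [0,20,0]},
])

```text
t: 7.2
tcp_pos: [0.5071, -0.0941, 0.0757]
tool_rot: [0.776, 0.606, 0.137, -0.107]
wrist_force: [0.1, -0.9, 0.1]
opening: 0.0496
```

```bash
python3 -c "
from h import *
look('p5')"
```

```text
{'t': 7.2, 'tcp_pos': [0.5071, -0.0941, 0.0757], 'tool_rot': [0.7758, 0.6064, 0.1374, -0.1074], 'joints': [0.8373, 0.7065, -0.7546, 2.0022, 0.2012, 0.583, -0.1932], 'wrist_force': [0.0684, -0.8806, 0.138], 'opening': 0.0496}
tcp pf [  -9.2 -196.6   75.7]
top trivet [(0.71, [-8.1, -146.4, 33.5])]
top trivet_yp [(0.8, [-8.3, -100.1, 12.8])]
top trivet_ym [(0.77, [-8.9, -182.7, 71.3])]
scene trivet [(0.8, [-8.4, -150.6, 33.0])]
scene trivet_yp [(0.56, [-6.7, -99.9, 10.4])]
scene trivet_ym [(0.91, [-9.3, -180.7, 73.2])]
```

View pics/p5_scene.png

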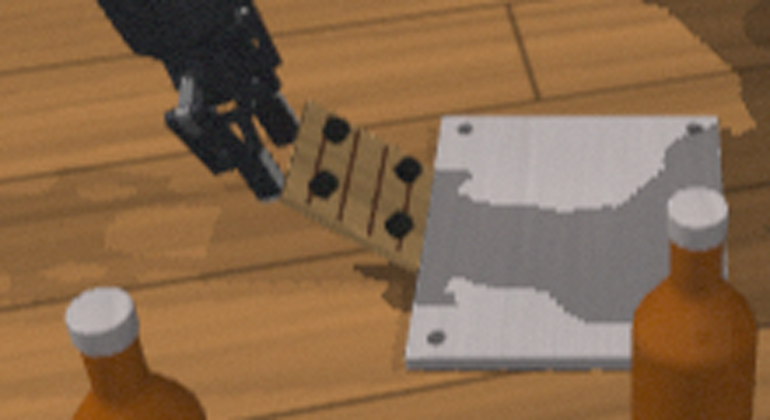

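Tilt is about 37° with the lower side at the edge. I'll continue the arc to about 70°.

apply_moves([
  {"gripper": 5,"offset": [0.5,0,-0.25],"dr": [0,0,0]},
  {"gripper": 5,"offset": [1.05,0,-0.5],"dr": [0,0,0]},
  {"gripper": 5,"offset": [1.6,0,-0.72],"dr": [0,0,0]},
  {"gripper": 5,"offset": [2.1,0,-0.9],"dr": [0,0,0]},
  {"gripper": 5,"offset": [2.65,0,-1.05],"dr": [0,0,0]},
  {"gripper": 5,"offset": [3.2,0,-1.2],"dr": [0,0,0]},
  {"gripper": 5,"offset": [3.8,0,-1.35],"dr": [0,0,0]},
  {"gripper": 5,"offset": [4.4,0,-1.42],"dr": [0,0,0]},
  {"gripper": 5,"offset": [5.0,0,-1.47],"dr": [0,0,0]},
  {"gripper": 5,"offset": [5.5,0,-1.5],"dr": [0,0,0]},
])

```text
t: 8.43
tcp_pos: [0.5188, -0.048, 0.1103]
tool_rot: [0.775, 0.607, 0.137, -0.106]
wrist_force: [-0.4, 1.0, 0.2]
opening: 0.0503
```

```bash
python3 -c "
from h import *
look('p6')"
```

```text
{'t': 8.4333, 'tcp_pos': [0.5188, -0.048, 0.1103], 'tool_rot': [0.7753, 0.6074, 0.1368, -0.1057], 'joints': [0.7661, 0.6448, -0.7782, 1.9888, 0.1589, 0.616, -0.2594], 'wrist_force': [-0.359, 0.954, 0.1999], 'opening': 0.0503}
tcp pf [  -9.  -149.   110.3]
top trivet [(0.62, [-251.1, 263.0, 1.9])]
top trivet_yp [(0.79, [-9.1, -100.3, 11.4])]
top trivet_ym [(0.88, [-11.4, -126.0, 110.2])]
scene trivet [(0.9, [-10.5, -125.3, 63.3])]
scene trivet_yp [(0.69, [-5.5, -98.7, 14.5])]
scene trivet_ym [(0.68, [-10.5, -123.3, 110.1])]
```

View pics/p6_scene.png

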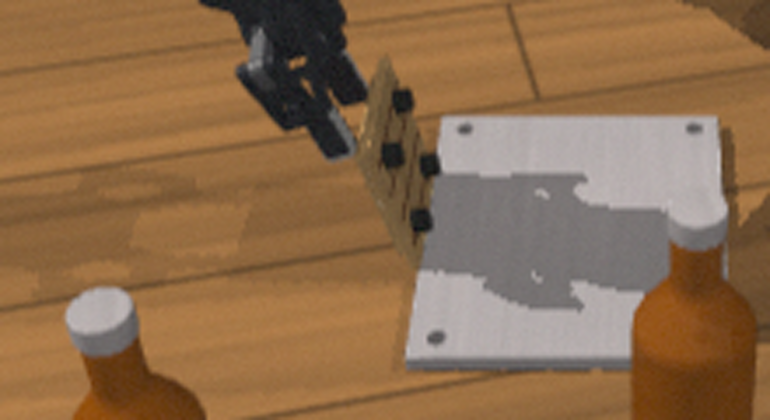

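Tilt is now about 75°, with yp at the platform edge (pf y -100, z about 12), which is inside the waypoint window. Next I push it over.

apply_moves([
  {"gripper": 5,"offset": [0.5,0,0.17],"dr": [0,0,0]},
  {"gripper": 5,"offset": [1.0,0,0.34],"dr": [0,0,0]},
  {"gripper": 5,"offset": [1.5,0,0.5],"dr": [0,0,0]},
  {"gripper": 5,"offset": [2.0,0,0.7],"dr": [0,0,0]},
  {"gripper": 5,"offset": [2.5,0,0.85],"dr": [0,0,0]},
  {"gripper": 5,"offset": [3.0,0,1.0],"dr": [0,0,0]},
  {"gripper": 5,"offset": [3.5,0,1.2],"dr": [0,0,0]},
  {"gripper": 5,"offset": [4.0,0,1.4],"dr": [0,0,0]},
  {"gripper": 5,"offset": [4.5,0,1.55],"dr": [0,0,0]},
  {"gripper": 5,"offset": [5.0,0,1.7],"dr": [0,0,0]},
  {"gripper": 5,"offset": [5.0,0,1.7],"dr": [0,0,0]},
  {"gripper": 5,"offset": [5.0,0,1.7],"dr": [0,0,0]},
])

```text
t: 9.83
tcp_pos: [0.5309, 0.0039, 0.1098]
tool_rot: [0.775, 0.608, 0.137, -0.107]
wrist_force: [0.4, -0.1, -0.6]
opening: 0.0503
```

```bash
python3 -c "
from h import *
look('p7')"
```

```text
{'t': 9.8333, 'tcp_pos': [0.5309, 0.0039, 0.1098], 'tool_rot': [0.7749, 0.6078, 0.1367, -0.1071], 'joints': [0.6523, 0.6391, -0.7583, 1.9915, 0.151, 0.5793, -0.3442], 'wrist_force': [0.4441, -0.1298, -0.6497], 'opening': 0.0503}
tcp pf [ -9.7 -95.7 109.8]
top trivet [(0.79, [-7.7, -40.2, 33.4])]
top trivet_yp [(0.9, [-10.0, -87.8, 26.4])]
top trivet_ym [(0.71, [-5.4, 8.1, 24.4])]
scene trivet [(0.66, [-11.9, -39.8, 37.1])]
scene trivet_yp [(0.91, [-4.7, -86.7, 28.0])]
scene trivet_ym [(0.86, [-7.4, 10.1, 25.6])]
```

View pics/p7_scene.png

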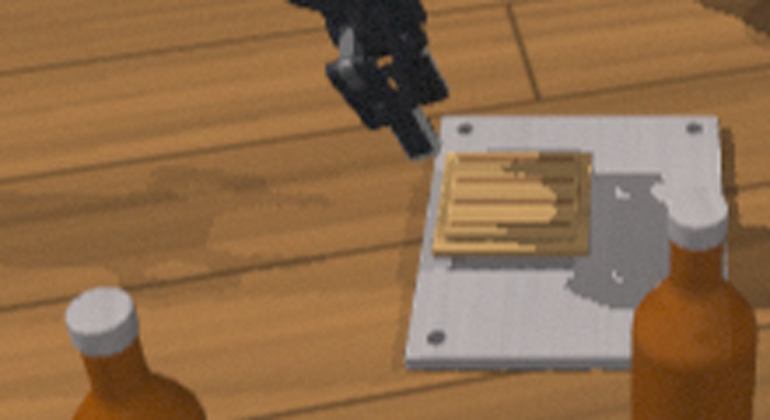

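It has flipped and sits smooth face up, centre near platform (-9,-40) mm and z about 35 mm. I'll withdraw and verify.

apply_moves([
  {"gripper": 5,"offset": [-2,0,-3],"dr": [0,0,0]},
  {"gripper": 5,"offset": [-4,0,-6],"dr": [0,0,0]},
  {"gripper": 5,"offset": [-6,0,-9],"dr": [0,0,0]},
  {"gripper": 5,"offset": [-8,0,-10],"dr": [0,0,0]},
  {"gripper": 5,"offset": [-8,0,-10],"dr": [0,0,0]},
  {"gripper": 5,"offset": [-8,0,-10],"dr": [0,0,0]},
])

```text
t: 10.73
tcp_pos: [0.5046, -0.1043, 0.1764]
tool_rot: [0.776, 0.606, 0.137, -0.107]
wrist_force: [0.8, 0.4, 1.1]
opening: 0.0501
```

```bash
python3 -c "
from h import *
look('p8')
c,p,d=snap('top','top8.png'); C=cloud(c,d)
q=np.stack([(C[...,:2]-PO)@PX,(C[...,:2]-PO)@PY],-1)*1000
m=(d>0)&(abs(q[...,0]+9)<38)&(abs(q[...,1]+40)<38)&(C[...,2]<.06)
Q=C[m]; A=np.c_[Q[:,:2],np.ones(len(Q))]; k=np.linalg.lstsq(A,Q[:,2],rcond=None)[0]
print('z med',np.median(Q[:,2]),'tilt deg',np.degrees(np.hypot(k[0],k[1])))
for n in ['bottle_a','measure','pot']:
    print(n,[(round(a['confidence'],2),w(c,a['point'])) for a in env.tip_of(n,'top')[:2]])
"
```

```text
{'t': 10.7333, 'tcp_pos': [0.5046, -0.1043, 0.1764], 'tool_rot': [0.7762, 0.6062, 0.1368, -0.1067], 'joints': [0.9343, 0.5714, -0.858, 1.9006, 0.1015, 0.8171, -0.1448], 'wrist_force': [0.7856, 0.3717, 1.0931], 'opening': 0.0501}
tcp pf [  -9.1 -207.1  176.4]
top trivet [(0.67, [-7.3, -39.3, 34.5])]
top trivet_yp [(0.87, [-6.8, -90.4, 26.6])]
top trivet_ym [(0.52, [-59.2, -36.4, 21.8])]
scene trivet [(0.77, [-11.8, -41.8, 39.6])]
scene trivet_yp [(0.83, [-3.5, -84.6, 25.9])]
scene trivet_ym [(0.3, [1.7, 3.2, 0.2])]
z med 0.03620133274662826 tilt deg 0.2981158278650932
bottle_a [(0.89, array([0.7824, 0.1149, 0.0011])), (0.57, array([ 0.786 , -0.1684,  0.0002]))]
measure [(0.61, array([ 0.3857,  0.4146, -0.0005])), (0.59, array([ 0.7885, -0.167 ,  0.0009]))]
pot [(0.81, array([ 0.6048,  0.4486, -0.0049]))]
```

View pics/p8_top.png

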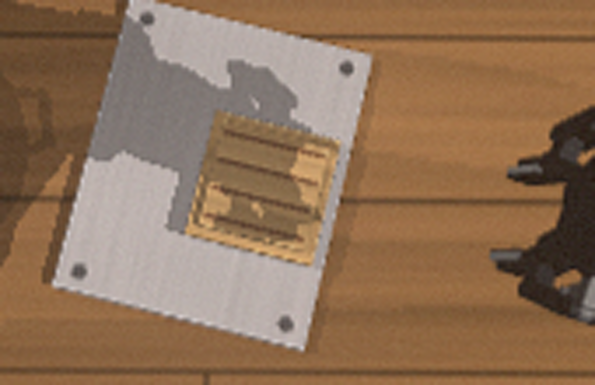

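The picture shows the trivet flat on the platform, smooth face up, at crop pixel (265,190), with the fingers well clear at (530,215). The smooth face measures 36.2 mm high with 0.3° of tilt, and the bystanders haven't moved.

```bash
python3 -c "
from h import *
print(env.sign_off())"
```

```text
the job is handed in; nothing more can be done
None
```

The trivet is flipped and standing flat on its four feet on the platform. I handed the job in at about 11 s of the 42 s limit; the sign-off gives no verdict.

**What I did:** I pushed the trivet square against the platform's long edge with two spread fingertips. Pressing at about 10 N, I dragged its far side up by friction and followed the arc to about 75°, with the lower side still at the edge. Then I pushed it over. It was never gripped or lifted.

**Last checks:**
- **Height and level:** the smooth face is 36.2 mm above the bench with 0.3° of tilt, from the top camera's depth.
- **Position:** the trivet's centre is at about (-9, -40) mm in the platform frame, inside the limits.
- **Clearance:** the gripper is more than 100 mm away from the trivet.
- **Bystanders:** all four are within about 5 mm of where they started, which is measurement noise.

**Checks that disagreed:**
- After the flip, the final network readings for `trivet_ym` were poor. The scene camera's was wrong with a confidence of 0.3, and the top camera apparently reported a different side. I relied on the depth fit and the pictures instead.
- The scene camera's network put the trivet's origin at 39.6 mm high, just over the 39 mm limit but within its 4 mm error. The depth fit and the top camera's reading (34.5 mm) are both inside the limits.

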